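# Open a press-fit camera case with a wedge

## Task

The camera case in the sloping cradle has to come apart: first swing the red retaining bar off the seam, toward you, all the way to its stop. Then take the orange-handled wedge and work it into the two seam notches alternately, so that the black cover opens by at least 8 mm (7.5 passes) at both ends without either end ever getting more than about 5 mm ahead of the other; do not pry with the fingers. Hang the wedge back in its wooden stand, let go, and leave the other things on the bench undisturbed.

Things in the scene. Friction and masses are not known exactly. Their poses are not given: they have to be found in the camera images.
- cradle: Steel base plate (170x160x10) of a fixed repair cradle on the bench that holds the case leaning 30 degrees toward the robot; it cannot be moved. Origin at bench height under the middle of the seam; the housing frame lies 135 mm above it.
- housing: Grey fixed half of the case, a hollow shell 112 long, 62 deep, 24 thick, clamped in the cradle. Origin: middle of the seam in the upper rim face. z points straight out of the seam, up and 30 degrees from vertical toward the robot (at cradle yaw 0 world (-0.5,0,0.87)); y along the seam, to the robot's left; x is the cover's opening direction, away from the robot. Seam plane x=0, rim face z=0.
- cover: Black cover half (112x62x24), pressed on by a stiff fit at each end. Origin at its left end (housing y=36, z=-30). Each end opens by itself along housing x when spread at its notch (about 4 N there, 5 to 15 N along the wedge), to at most 18 mm, and stays where it is left; the other end hardly moves. Rims are 5 mm thick, both halves hollow behind them to z=-58.
- cover_left (a point): Point of the cover on its seam face, rim level, at the left notch (y=+36 in the housing frame). Its x in the housing frame is the opening of the left end: 0 when closed.
- cover_right (a point): The same at the right notch (y=-36 in the housing frame).
- notch_left (a point): Fixed point: middle of the closed left notch slot (x=1.5, y=36, z=0 in the housing frame). The notch is 32 long along y; closed, its slot runs from x=-1 (grey) to x=+4 (black), 5 wide at z=-4 to -5, where the rims bear; above that 45-degree lead-in bevels widen it to 13 at z=0. Elsewhere the rims touch. A wedge is pushed in along housing -z.
- notch_right (a point): Fixed point: middle of the closed right notch slot (x=1.5, y=-36, z=0 in the housing frame); same size as the left.
- retainer (a joint): Angle of the red retaining bar (12 wide, 5 thick, 1 to 6 mm above the rim) about its pin. 0: along the seam over both notches (starts at 0 to 0.12); grows as the free end swings toward the robot (housing -x) in the plane of the rim; 0.90: at its stop, notches free. Takes about 1 N at the post; stays where it is left.
- retainer_pin (a point): Pivot pin of the bar, at x=0, y=72, z=6 in the housing frame; the pivot axis is the housing's z.
- retainer_post (a point): Top of the black push post (12 across, 30 tall above the bar) on the bar's free end, 114 mm from the pivot axis; the post spans z=6 to 36 in the housing frame.
- wedge: Loose wedge, 90 g. Origin: middle of the underside of its collar (40 in x, 44 in y, 5 thick). Orange handle 20x20 from z=5 to 52. Blade 20 wide in y, tip at z=-55: flat back at x=-6, bevel from x=-4 at the tip to x=+11.4 at the collar (2 to 17.4 thick). In use its axes are parallel to the housing's: flat back against the grey half, bevel spreading the cover. Starts hanging in the stand.
- desk_lamp: White desk lamp, fixed, an obstacle: round base behind the stand (x from 565, y 20 to 240), and its long head hangs over the bench at x from 575 to 685, y from -90 to 210, 300 to 370 above the bench (world, mm). Always in the same place; keep hand and arm clear of it.
- stand: Fixed wooden stand, 65 tall, 48x60 on top (foot 60x70), with an open pocket 26 (x) by 32 (y) centred 2 mm along its +x axis. Origin on the bench under the seat point.
- stand_seat (a point): Where the wedge's origin sits when the wedge hangs in the stand: collar resting on the stand's top, blade in the pocket, wedge axes parallel to the stand's (this yaw or nearly).
- battery_a: Bystander, leave it: dark grey drone battery, 42x102x37 (mm); origin under its centre.
- motor_2: Bystander, leave it: small silver motor, 28x28x25 (mm); origin under its centre.
- tape_roll: Bystander, leave it: white roll of tape standing on end, 64 across, 60 tall (mm); origin under its centre.
- swab_tub: Bystander, leave it: clear tub of cotton swabs, 58 across, 71 tall (mm); origin under its centre.
- blower: Bystander, leave it: blue air blower bulb with its nozzle up, 54 across, 86 tall (mm); origin under its centre.
- gimbal: Bystander, leave it: black and grey camera gimbal, 50x46x34 (mm); origin under its centre.
- green_terminal: Bystander, leave it: green terminal block, 30x18x15 (mm); origin under its centre.

How it is judged:
By the outcome, as a careful person would: the job done as asked, in the order asked, and still so for the second after the job is handed in, with the robot touching nothing.
It also fails if it takes over 72 s, if anything falls off the work surface, if the arm or the gripper's body presses on something with over 40 N, if the wrist force passes 120 N, or if a joint passes its speed limit or range.

## Robot

A 6-joint arm with a two-finger parallel gripper is mounted at the origin on a cart in front of the work surface, level with it; the furniture and walls round the work are solid. World frame = base frame: x ahead of the robot, y to its left, z up, the work surface at z = 0. Lengths are in m, angles in rad, forces in N, time in s.
With the tool pointing down it reaches from about 0.35 to 0.975 m from the base axis. Payload 4.9 kg.
Tool frame: the origin (TCP) lies between the finger pads; the fingertips stand arm.finger_overhang ahead of it and the grasp point (between the pads) lies 5 mm behind it (arm.finger_overhang is the distance from the TCP to the fingertips, in m); z points along the fingers, y is the line along which they close (so a half turn about z gives the same grasp; the last joint's range is limited). The gripper opens to 85 mm and grips with 20 to 120 N. Pads are 22 mm wide; open, the fingers measure 114 mm over their backs; the gripper's body (76 mm by 85 mm) begins 54 mm behind the grasp point. The pads swing forward as they close: fully open they stand 13 mm farther back than shut.
Start: joints at [-1.418, 0.053, 1.613, -0, 1.476, -0.119], TCP at [0.168, -0.602, 0.245] pointing down, gripper open.
Joint ranges: [-3.01, 3.01], [-1.01, 2.22], [0.06, 2.58], [-1.02, 4.17], [0.09, 2.62], [-3.14, 3.14]. Speed limits (rad/s): [2.57, 2.57, 3.14, 3.14, 3.14, 3.14].

## Interface

Orientations are given as a unit quaternion [x, y, z, w].
In Python, from rig import monitor, vision, job, silhouettes, arm gives the robot as it stands. The module is installed in compiled form; this text tells all that it offers.
- The arm moves only by the tool servo_tool, never from a script. Its argument "plan" is text: rows parted by semicolons, each of 5 numbers parted by spaces: the closure in counts, from 0 (fully open) to 255 (shut), then the shift along the tool's x, y, z in mm, then the turn about the tool's z in rad. A call has 1 to 12 rows; each row shifts and turns the commanded pose from where the row before left it, along the tool's axes as they then stand; what a row does not reach is not made up. A row lasts 1/10 s, in which the tool goes at most 50 mm and 8.59 degrees, less where a joint would pass 70% of its speed; a pose out of reach is approached as far as the arm can. A call is refused whole if a number of a shift passes 50 or a number of a turn 0.15, either way. A call with a gripper value outside its range is refused whole. The fingers move at their own pace and stop on an object; the grip force is fixed at half the most. Time passes only in rows, so rows that do not move let the fingers close. It gives the time, the measured TCP pose, the force, the opening and the grip force at its end, in the units of the state.
- monitor.read_state(): the state, without advancing time (a new reading comes with each control period).
- vision.grab_frame(name): name is "scene" or "top" or "wrist"; returns (picture, depth): 400x640x3 uint8, red, green, blue; 400x640 float32, m along the optical axis (not along the pixel's ray), 0 where there is no reading.
- vision.camera_params(name): a dict with "vertical_fov" (degrees; the focal length in pixels is half the picture's height over the tangent of half this angle, whatever the lens; pixels are square), "cx", "cy" (the principal point, pixels), "extrinsics" (4x4, takes a point from camera to world coordinates); the wrist camera has in their place "tool_from_camera" (4x4, takes a point from camera to tool coordinates, whose origin is the TCP and whose axes are the flange's). Camera axes: x right, y down, z forward; pixel columns grow to the right and rows downward; lengths in m; the calibration is good to about 2 mm. A picture is of the moment at which its call begins: read the wrist's pose just before it. camera_params takes no time and is no camera call.
- job.hand_in(): hands the job in; it is judged then, once.
Trained networks look in the newest picture that a camera, given by its name, has taken for a name from the list of things; names that differ only in an ending like _2 or _b are one class to them, and where a whole thing is asked for, a point or a joint stands for the part that bears it (a point fixed in the world has none). Each returns a list of dicts, best first, with "p" (0 to 1); they miss things now and then, are a little off and sometimes report something else, mostly with a low value. They report only what shows in the picture. A call takes as long as a camera call.
- silhouettes(name, camera): "region" (400x640 bool, what is visible of it) and "rect" ([centre column, centre row, width, height] in pixels, round what is visible of it).
The state is a dict: "clock": time; "joint_pos": joint angles; "qvel": joint speeds; "tau": joint torques, N m; "position": TCP position; "ee_rot": TCP orientation; "contact_force": force on the tool from outside, world axes, zero at the start; "moment": the same for the moment, N m; "gripper_width": opening from 0.0 (shut) to 1.0 (fully open); "grip_force": force on a finger pad.
Only numpy, scipy, OpenCV 4.12 (cv2) and the standard library are available. Lean on these libraries where they do the work, as an engineer would, in place of code of your own. Each camera call takes 0.05 s, during which the arm holds its last target. There are 200 camera calls.

## Working session

There is one attempt and no reset: what is moved stays moved. The work goes in short steps, Python scripts to look and compute and a tool call to move; the robot and the scene stay as the last step left them, time stands still between calls to the robot, and variables do not carry over. Pictures are saved under pics/ and viewed, at most 12 in all, crops included, and the job is handed in when it is done.

Besides the shell and the picture viewer there is one more tool, called after "Request:" by a JSON object that holds its "api" and its "payload". servo_tool: Moves the arm, as the interface text tells. Its arguments: {"type":"object","properties":{"plan":{"type":"string"}},"required":["plan"]}

```bash
mkdir -p pics; cat > h.py <<'E'
import numpy as np, cv2
from rig import monitor, vision, job, silhouettes, arm
from scipy.spatial.transform import Rotation as R
def T(name,st=None):
    p=vision.camera_params(name)
    if name!='wrist': return p,np.array(p['extrinsics'])
    M=np.eye(4);M[:3,:3]=R.from_quat(st['ee_rot']).as_matrix();M[:3,3]=st['position']
    return p,M@np.array(p['tool_from_camera'])
def grab(name,fn=None):
    st=monitor.read_state();im,d=vision.grab_frame(name);p,M=T(name,st)
    f=200/np.tan(np.radians(p['vertical_fov'])/2)
    v,u=np.mgrid[0:400,0:640]
    P=np.stack([(u-p['cx'])/f*d,(v-p['cy'])/f*d,d],-1)@M[:3,:3].T+M[:3,3]
    P[d<=0]=np.nan
    if fn: cv2.imwrite(fn,im[:,:,::-1])
    return im,d,P,st
E
python3 - <<'E'
from h import *
print(monitor.read_state(),arm.finger_overhang)
for c in ('scene','top'):
    im,d,P,st=grab(c,f'pics/{c}1.png')
    p=vision.camera_params(c);print(c,p['vertical_fov'],np.round(p['extrinsics'],3).tolist())
    for n in ('wedge','stand','retainer','housing','cover','cradle','retainer_post'):
        for r in silhouettes(n,c)[:2]:
            q=P[r['region']]; q=q[~np.isnan(q[:,0])]
            print(n,round(r['p'],2),np.round(r['rect']),np.round(np.median(q,0),3),np.round(np.percentile(q,2,0),3),np.round(np.percentile(q,98,0),3))
a=[cv2.imread(f'pics/{c}1.png') for c in ('scene','top')]
E
```

```text
{'clock': 0.0, 'joint_pos': array([-1.41803879e+00,  5.33405910e-02,  1.61432007e+00, -1.27869044e-05,
        1.47599024e+00, -1.18994173e-01]), 'qvel': array([ 1.01195922e-03, -6.30444477e-04, -2.51162356e-03,  3.42943714e-04,
       -5.30849045e-05,  1.15078189e-04]), 'tau': array([ 9.18160440e-04, -3.93683410e+01, -3.70174026e+01, -3.44750208e-05,
        7.13213172e-03,  8.12741490e-06]), 'position': array([ 0.16767023, -0.60146323,  0.2440575 ]), 'ee_rot': array([ 9.90782462e-01,  1.35458681e-01, -2.37357467e-05, -1.02887103e-03]), 'contact_force': array([ 0.56221585, -0.17211286,  0.72504255]), 'moment': array([ 0.00183574, -0.00537976, -0.00992444]), 'grip_force': 0.0, 'gripper_width': 1.000958655259863} 0.014
scene 49.162712132720664 [[-0.707, -0.401, 0.582, -0.247], [-0.707, 0.404, -0.581, 0.734], [-0.002, -0.822, -0.569, 0.905], [0.0, 0.0, 0.0, 1.0]]
wedge 0.6 [269. 270.  17.  21.] [0.46  0.226 0.083] [0.447 0.2   0.068] [0.478 0.239 0.119]
stand 0.79 [273. 289.  26.  35.] [0.452 0.241 0.038] [0.434 0.185 0.004] [0.475 0.257 0.066]
stand 0.59 [270. 270.  18.  22.] [0.461 0
[... 819 characters left out ...]
 218.  21.  26.] [0.464 0.199 0.054] [0.435 0.181 0.001] [0.502 0.247 0.071]
retainer 0.47 [359. 196.  35.  21.] [ 0.541 -0.208  0.137] [ 0.512 -0.251  0.124] [ 0.569 -0.139  0.16 ]
housing 0.8 [361. 190.  43.  30.] [ 0.557 -0.205  0.133] [ 0.521 -0.269  0.082] [ 0.6   -0.133  0.15 ]
cover 0.86 [364. 187.  32.  14.] [ 0.572 -0.214  0.137] [ 0.547 -0.268  0.042] [ 0.608 -0.161  0.148]
cradle 0.71 [358. 191.  51.  51.] [ 0.557 -0.202  0.014] [ 0.481 -0.296  0.004] [ 0.648 -0.129  0.146]
retainer_post 0.52 [360. 191.  44.  24.] [ 0.556 -0.204  0.133] [ 0.521 -0.269  0.079] [ 0.6   -0.133  0.15 ]
retainer_post 0.17 [224. 235.  12.  11.] [0.409 0.294 0.046] [0.389 0.276 0.024] [0.432 0.317 0.083]
```

View pics/scene1.png

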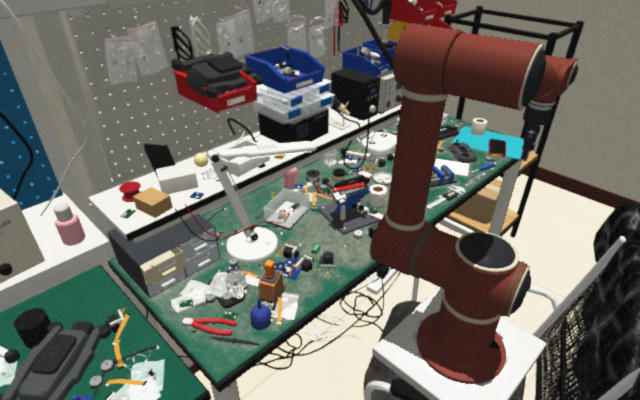

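View pics/top1.png

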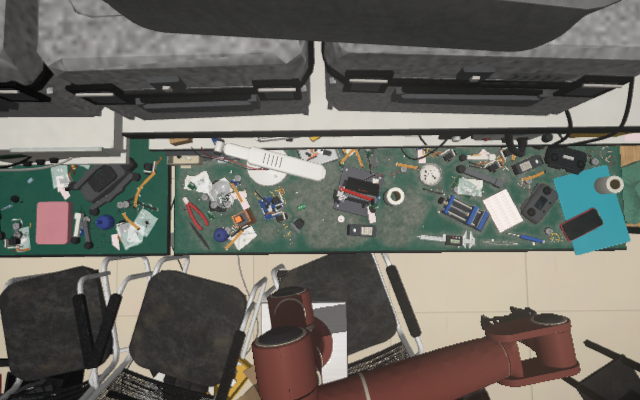

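The scene view shows the cradle at about (350,200) and the wedge in its stand at (270,275). The top view has the cradle at (360,190) and the stand at (243,218). I'll move over the cradle for a closer look.

Request:
{"api": "servo_tool", "payload": {"plan": "0 36 -26 -8 0;0 36 -26 -8 0;0 36 -26 -8 0;0 36 -26 -8 0;0 36 -26 -8 0;0 36 -26 -8 0;0 36 -26 -8 0;0 36 -26 -8 0;0 36 -26 -8 0;0 36 -26 -8 0;0 36 -26 -8 0.13;0 0 0 0 0.14"}}

```text
clock: 2.0
position: [0.4751, -0.2166, 0.335]
ee_rot: [1.0, 0.001, 0.002, 0.0]
contact_force: [-0.1, -0.9, -0.5]
gripper_width: 1.001
grip_force: 0.0
```

```bash
python3 - <<'E'
from h import *
print(np.round(vision.camera_params('wrist')['tool_from_camera'],3).tolist())
im,d,P,st=grab('wrist','pics/w1.png')
print(st['position'],R.from_quat(st['ee_rot']).as_matrix().round(3).tolist(),st['joint_pos'].round(2))
np.save('w1P.npy',P)
for n in ('retainer','retainer_post','housing','cover','cradle'):
    for r in silhouettes(n,'wrist')[:2]:
        q=P[r['region']]; q=q[~np.isnan(q[:,0])]
        print(n,round(r['p'],2),np.round(r['rect']),np.round(np.median(q,0),3),np.round(np.percentile(q,2,0),3),np.round(np.percentile(q,98,0),3))
E
```

```text
[[0.001, -0.956, -0.294, 0.076], [1.0, 0.001, -0.0, 0.001], [0.0, -0.294, 0.956, -0.13], [0.0, 0.0, 0.0, 1.0]]
[ 0.47512917 -0.21663769  0.33501734] [[1.0, 0.003, 0.003], [0.003, -1.0, -0.0], [0.003, 0.0, -1.0]] [-0.57 -0.23  1.73  0.    1.64  1.  ]
retainer_post 0.65 [297. 124. 118.  69.] [ 0.545 -0.196  0.14 ] [ 0.51  -0.25   0.132] [ 0.57  -0.135  0.163]
retainer_post 0.45 [309. 106. 134.  97.] [ 0.559 -0.206  0.136] [ 0.519 -0.268  0.091] [ 0.6   -0.134  0.151]
housing 0.63 [309. 106. 137.  97.] [ 0.559 -0.205  0.136] [ 0.52  -0.269  0.09 ] [ 0.601 -0.133  0.149]
housing 0.53 [324. 200.  64.  34.] [ 0.422 -0.22   0.037] [ 0.398 -0.269  0.007] [ 0.44  -0.172  0.039]
cover 0.74 [320.  90. 107.  67.] [ 0.572 -0.215  0.139] [ 0.545 -0.268  0.098] [ 0.603 -0.163  0.148]
cradle 0.78 [314.  93. 145. 138.] [ 0.563 -0.206  0.116] [ 0.485 -0.296  0.009] [ 0.651 -0.133  0.148]
```

View pics/w1.png

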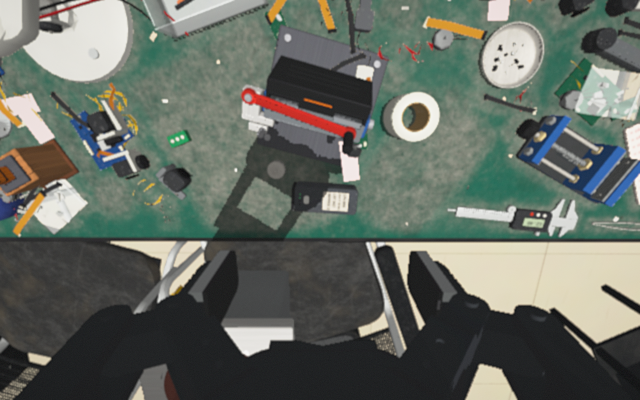

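The bar runs from the pin at (248,96) to the black post at (348,140), with the black cover above it at (320,88). I'll fit the housing frame next.

```bash
python3 - <<'E'
from h import *
P=np.load('w1P.npy'); im=cv2.imread('pics/w1.png')
hsv=cv2.cvtColor(im,cv2.COLOR_BGR2HSV)
red=((hsv[...,0]<8)|(hsv[...,0]>172))&(hsv[...,1]>150)&(hsv[...,2]>80)&(P[...,2]>.1)&(P[...,2]<.2)
q=P[red]; c=q.mean(0); U,S,V=np.linalg.svd(q-c); print('red',len(q),c.round(4),V.round(3).tolist(),S.round(3))
ax=V[0]*np.sign(-V[0][1]); s=(q-c)@ax; print('ends',(c+ax*s.min()).round(4),(c+ax*s.max()).round(4),s.min(),s.max())
# base plate yaw
g=(P[...,2]>.005)&(P[...,2]<.016)&(abs(P[...,0]-.565)<.13)&(abs(P[...,1]+.21)<.13)
g=g&(hsv[...,1]<60)
n,l,stt,_=cv2.connectedComponentsWithStats(g.astype('uint8'));k=1+stt[1:,4].argmax()
print('plate',cv2.minAreaRect(P[l==k][:,:2].astype('float32')*1000))
# cover rim top face
m=(P[...,2]>.11)&(P[...,2]<.155)&(hsv[...,2]<75)&(abs(P[...,0]-.56)<.08)&(abs(P[...,1]+.21)<.08)
N=np.cross(np.roll(P,-2,1)-np.roll(P,2,1),np.roll(P,-2,0)-np.roll(P,2,0));N/=np.linalg.norm(N,axis=-1,keepdims=True)
N*=-np.sign(N[...,2:3])*-1
f=m&(abs(N[...,2]-.87)<.08)&(N[...,0]<-.2)
t=P[f];c=t.mean(0);V=np.linalg.svd(t-c)[2];n=V[2]*np.sign(V[2][2]);print('rimface',len(t),c.round(4),n.round(3),'yaw',np.arctan2(-n[1],-n[0]))
for r in silhouettes('cover','wrist')[:1]:
    t=P[r['region']];t=t[(t[:,2]>.11)];
    for yaw in np.arange(-.5,.11,.05):
        X=np.array([.866*np.cos(yaw),.866*np.sin(yaw),.5]);Y=np.array([-np.sin(yaw),np.cos(yaw),0]);
        a=t@Y;b=t@np.array([np.cos(yaw),np.sin(yaw),0]);print(round(yaw,2),np.percentile(a,[1,99]).round(4),np.ptp(np.percentile(a,[1,99])).round(4),np.percentile(b,[1,99]).round(4))
E
```

```text
red 1077 [ 0.5471 -0.1908  0.1391] [[-0.338, -0.94, -0.048], [0.848, -0.326, 0.418], [-0.408, 0.1, 0.907]] [1.145 0.11  0.046]
ends [ 0.5679 -0.1329  0.1421] [ 0.5249 -0.2526  0.136 ] -0.061615532523946644 0.06574070117448087
plate ((618.6380004882812, -229.13075256347656), (168.7435302734375, 90.89718627929688), 67.7050552368164)
rimface 742 [ 0.5602 -0.214   0.1433] [-0.492  0.127  0.861] yaw -0.2521259437027918
-0.5 [0.0294 0.138 ] 0.1087 [0.577  0.6317]
-0.45 [-0.0008  0.108 ] 0.1088 [0.5826 0.6332]
-0.4 [-0.0312  0.0777] 0.1089 [0.5861 0.6334]
-0.35 [-0.0615  0.0474] 0.1089 [0.5876 0.6321]
-0.3 [-0.0919  0.0172] 0.1091 [0.5872 0.6296]
-0.25 [-0.122  -0.0131] 0.1089 [0.5845 0.6265]
-0.2 [-0.1522 -0.0433] 0.1089 [0.5801 0.6232]
-0.15 [-0.1818 -0.0731] 0.1087 [0.5737 0.6192]
-0.1 [-0.2112 -0.1027] 0.1085 [0.5652 0.6138]
-0.05 [-0.2404 -0.1319] 0.1085 [0.5545 0.607 ]
-0.0 [-0.269  -0.1606] 0.1083 [0.5421 0.5989]
0.05 [-0.2971 -0.1889] 0.1082 [0.5284 0.5891]
0.1 [-0.3242 -0.217 ] 0.1073 [0.5136 0.5782]
```

Request:
{"api": "servo_tool", "payload": {"plan": "255 35 17 10 0;255 34 18 40 0;255 0 0 40 0.13;255 0 0 40 0.13;255 0 0 39 0;255 0 0 0 0"}}

```text
clock: 2.95
position: [0.534, -0.2518, 0.1608]
ee_rot: [0.992, -0.129, -0.006, -0.003]
contact_force: [-0.8, 1.1, -0.4]
gripper_width: 0.007
grip_force: 0.0
```

```bash
python3 - <<'E'
from h import *
im,d,P,st=grab('wrist','pics/w2.png');print(st['joint_pos'].round(2),st['gripper_width'])
E
```

```text
[-0.57  0.05  1.76  0.    1.34  1.26] 0.007257522307080391
```

View pics/w2.png

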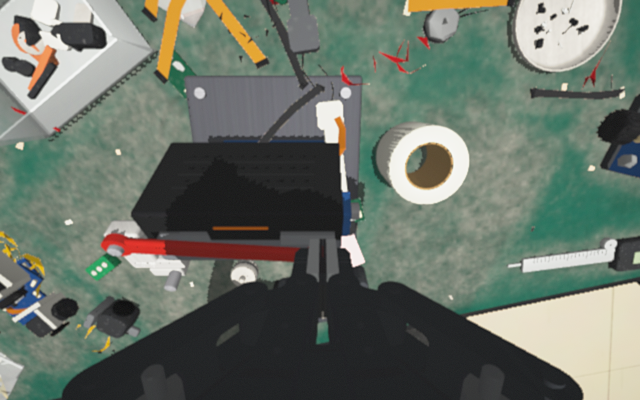

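```bash
python3 - <<'E'
from h import *
st=monitor.read_state();print(st['position'],R.from_quat(st['ee_rot']).as_matrix().round(3).tolist(),st['contact_force'],st['qvel'].round(3))
im,d,P,_=grab('top')
hsv=cv2.cvtColor(im[:,:,::-1].copy(),cv2.COLOR_BGR2HSV)
c=im[150:250,300:420][:,:,::-1];cv2.imwrite('pics/t2.png',cv2.resize(c,None,fx=5,fy=5,interpolation=cv2.INTER_CUBIC))
im,d,P,_=grab('scene')
c=im[140:240,290:410][:,:,::-1];cv2.imwrite('pics/s2.png',cv2.resize(c,None,fx=5,fy=5,interpolation=cv2.INTER_CUBIC))
a=cv2.imread('pics/t2.png');b=cv2.imread('pics/s2.png');cv2.imwrite('pics/ts2.png',cv2.resize(np.hstack([a,b]),(800,333)))
E
```

```text
[ 0.53588021 -0.25284141  0.1648737 ] [[0.967, -0.256, -0.006], [-0.256, -0.967, 0.004], [-0.007, -0.002, -1.0]] [-0.45078791  0.71949954  0.20421127] [ 0.003 -0.049 -0.087 -0.001  0.004  0.004]
```

View pics/ts2.png

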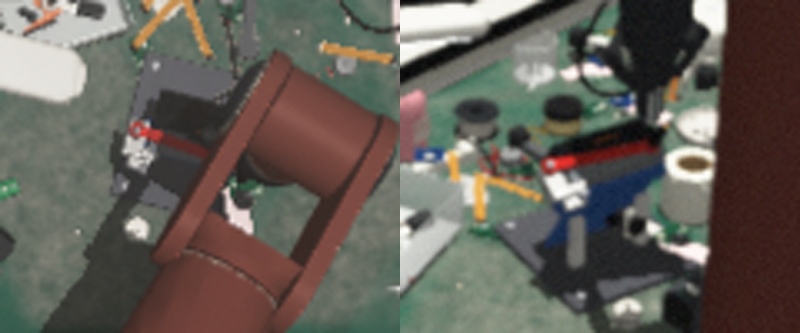

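Request:
{"api": "servo_tool", "payload": {"plan": "255 -16 -3 9 0;255 -15 -6 9 0;255 -14 -8 8 0;255 -12 -11 7 0;255 -6 -7 4 0;255 -6 -7 3 0;255 -3 -3 2 0;255 0 0 0 0"}}

```text
clock: 3.9
position: [0.4809, -0.1913, 0.1274]
ee_rot: [0.992, -0.128, 0.001, 0.0]
contact_force: [0.7, 0.5, 1.7]
gripper_width: -0.002
grip_force: 0.8
```

```bash
python3 - <<'E'
from h import *
im,d,P,st=grab('wrist','pics/w3.png')
hsv=cv2.cvtColor(im[:,:,::-1].copy(),cv2.COLOR_BGR2HSV)
red=((hsv[...,0]<8)|(hsv[...,0]>172))&(hsv[...,1]>150)&(hsv[...,2]>60)&(P[...,2]>.07)&(P[...,2]<.2)
q=P[red]; c=q.mean(0);V=np.linalg.svd(q-c)[2];print(len(q),st['position'],st['contact_force'])
v=V[0]*np.sign(-V[0][1])
F=np.array([.966,-.257,0]);Y=np.array([.257,.966,0]);X=.866*F+[0,0,.5]
print(v,'angle',np.arctan2(-v@X,-v@Y))
E
```

```text
4770 [ 0.48085028 -0.19125323  0.1273652 ] [0.72902295 0.52524412 1.68245024]
[-0.79247925 -0.48306804 -0.37231963] angle 0.8358468771049028
```

View pics/w3.png

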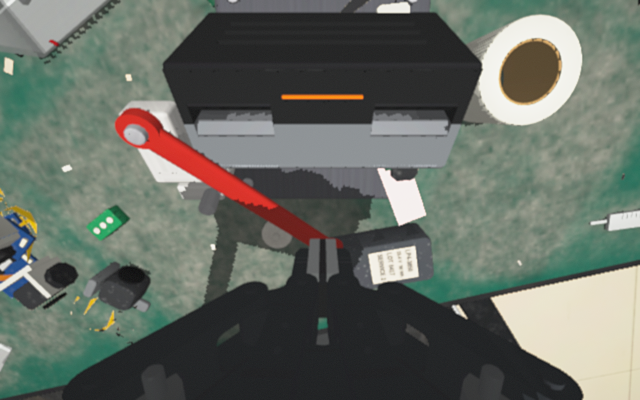

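Request:
{"api": "servo_tool", "payload": {"plan": "255 -4 -5 2 0;255 -3 -3 2 0;255 -2 -2 1 0;255 0 0 0 0"}}

```text
clock: 4.35
position: [0.4777, -0.1826, 0.1248]
ee_rot: [0.992, -0.129, 0.006, 0.004]
contact_force: [7.9, -7.7, 4.4]
gripper_width: 0.002
grip_force: 5.3
```

```bash
cat >> h.py <<'E'
def bar(c='wrist',fn=None):
    im,d,P,st=grab(c,fn)
    hsv=cv2.cvtColor(im[:,:,::-1].copy(),cv2.COLOR_BGR2HSV)
    red=((hsv[...,0]<8)|(hsv[...,0]>172))&(hsv[...,1]>150)&(hsv[...,2]>60)&(P[...,2]>.07)&(P[...,2]<.2)
    q=P[red]; c=q.mean(0);V=np.linalg.svd(q-c)[2]
    v=V[0]*np.sign(-V[0][1])
    F=np.array([.966,-.257,0]);Y=np.array([.257,.966,0]);X=.866*F+[0,0,.5]
    return np.arctan2(-v@X,-v@Y),im,d,P,st
E
python3 - <<'E'
from h import *
a,im,d,P,st=bar('wrist','pics/w4.png');print(a,st['contact_force'],st['position'])
np.save('w4P.npy',P)
# housing frame check: rim plane from points on cover/grey rims
O=np.array([.5499,-.2099,.1366]);F=np.array([.966,-.257,0]);Y=np.array([.257,.966,0]);Z=-.5*F+[0,0,.866];X=.866*F+[0,0,.5]
H=(P-O)@np.stack([X,Y,Z],1)
for y in (-45,-36,0,36,45):
    s=(abs(H[...,1]*1000-y)<1.0)&(abs(H[...,0])<.035)&(abs(H[...,2])<.03)
    h=H[s]*1000;h=h[h[:,0].argsort()];print(y,[(round(a,1),round(b,1)) for a,_,b in h[::2]])
s=(abs(H[...,2])<.003)&(abs(H[...,0])<.03)&(abs(H[...,1])<.065);print('yrange',np.percentile(H[s][:,1],[1,99]))
m=s&(abs(H[...,0]+.015)<.004);print(np.polyfit(H[m][:,1],H[m][:,2],1))
E
```

```text
0.8971574054193787 [ 7.85714527 -7.69237869  4.35571445] [ 0.47769436 -0.18256194  0.12484679]
-45 [(np.float64(-25.2), np.float64(-1.1)), (np.float64(-24.5), np.float64(-0.1)), (np.float64(-24.3), np.float64(-0.5)), (np.float64(-23.8), np.float64(0.0)), (np.float64(-23.6), np.float64(0.3)), (np.float64(-23.1), np.float64(0.2)), (np.float64(-22.9), np.float64(0.5)), (np.float64(-22.9), np.float64(1.2)), (np.float64(-22.8), np.float64(0.6)), (np.float64(-22.4), np.float64(-0.3)), (np.float64(-22.3), np.float64(-0.9)), (np.float64(-21.8), np.float64(-0.3)), (np.float64(-21.7), np.float64(0.6)), (np.float64(-21.3), np.float64(1.2)), (np.float64(-21.1), np.float64(0.7)), (np.float64(-20.9), np.float64(0.2)), (np.float64(-20.8), np.float64(0.4)), (np.float64(-20.3), np.float64(0.2)), (np.float64(-20.1), np.float64(0.6)), (np.float64(-19.7), np.float64(-0.3)), (np.float64(-19.6), np.float64(0.5)), (np.float64(-19.2), np.float64(-0.5)), (np.float64(-19.1), np.float64(0.4)), (np.float64(-18.8), np.float64(0.9)), (np.float64(-18.7), np.float64(0.3)), (np.float64(-18.6), np.float64(-0.3)), (np
[... 28226 characters left out ...]
(22.6), np.float64(-17.9)), (np.float64(22.6), np.float64(-7.9)), (np.float64(22.6), np.float64(-22.7)), (np.float64(22.6), np.float64(-13.2)), (np.float64(22.6), np.float64(-3.7)), (np.float64(22.6), np.float64(-20.2)), (np.float64(22.6), np.float64(-6.7)), (np.float64(22.7), np.float64(-17.7)), (np.float64(22.7), np.float64(-18.8)), (np.float64(22.7), np.float64(-0.6)), (np.float64(22.7), np.float64(-28.9)), (np.float64(22.7), np.float64(-1.5)), (np.float64(22.8), np.float64(-8.2)), (np.float64(22.8), np.float64(-6.1)), (np.float64(22.9), np.float64(-1.1)), (np.float64(22.9), np.float64(-21.8)), (np.float64(22.9), np.float64(-13.4))]
yrange [-0.05465804  0.06146313]
[0.00233042 0.00018847]
```

Bar is at its stop (0.897 rad), and the slot profile fixes the housing frame to about 1 mm. Next, the wedge.

Request:
{"api": "servo_tool", "payload": {"plan": "255 6 6 -4 0;255 0 0 -45 0;255 -6 -6 -45 0;0 -19 -44 -6 0;0 -19 -44 -6 0;0 -19 -44 -6 0;0 -19 -44 -6 0;0 -19 -44 -6 0;0 -19 -44 -6 0;0 -19 -44 -6 0;0 -19 -44 -6 0;0 0 0 0 0"}}

```text
clock: 5.6
position: [0.4149, 0.204, 0.2632]
ee_rot: [0.992, -0.125, -0.001, -0.0]
contact_force: [-0.1, -0.4, 0.3]
gripper_width: 0.994
grip_force: 0.0
```

```bash
python3 - <<'E'
from h import *
im,d,P,st=grab('wrist','pics/w5.png');np.save('w5P.npy',P);print(st['position'],st['joint_pos'].round(2))
hsv=cv2.cvtColor(im[:,:,::-1].copy(),cv2.COLOR_BGR2HSV)
for n in ('wedge','stand'):
    for r in silhouettes(n,'wrist')[:2]:
        m=r['region']; q=P[m]; q=q[~np.isnan(q[:,0])]
        print(n,round(r['p'],2),np.round(r['rect']),np.round(np.median(q,0),3),np.round(np.percentile(q,2,0),3),np.round(np.percentile(q,98,0),3))
        for lo,hi in ((.112,.125),(.066,.076),(.058,.0685)):
            t=q[(q[:,2]>lo)&(q[:,2]<hi)]
            if len(t)>20: 
                k=cv2.minAreaRect((t[:,:2]*1000).astype('float32'));print(lo,len(t),np.round(t[:,2].mean(),4),np.round(k[0],1),np.round(k[1],1),round(k[2],1))
E
```

```text
[0.41494037 0.20397593 0.26320871] [ 0.29 -0.36  1.95  0.    1.55  2.12]
wedge 0.72 [298. 138.  56.  55.] [0.467 0.215 0.072] [0.442 0.195 0.067] [0.487 0.241 0.119]
0.112 452 0.1176 [464.9 218.3] [20.  19.9] 26.2
0.066 989 0.0709 [464.7 218.5] [41.1 45.8] 28.0
0.058 51 0.0665 [464.6 218.5] [41.2 45.8] 28.3
wedge 0.53 [466.  51.  31.  27.] [0.508 0.005 0.015] [ 0.497 -0.01   0.003] [0.52  0.02  0.017]
stand 0.9 [300. 136.  70.  72.] [0.475 0.207 0.066] [0.436 0.179 0.003] [0.503 0.253 0.07 ]
0.066 499 0.0669 [466.  218.8] [46.9 59.7] 27.0
0.058 896 0.0659 [465.9 219. ] [48.  60.2] 26.9
```

View pics/w5.png

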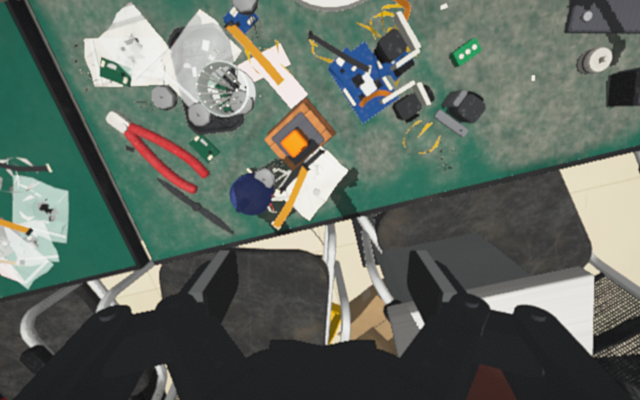

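The orange handle is at (297,145), with stand yaw about 27°. The blue blower at (250,195) is close, so I'll approach half closed.

Request:
{"api": "servo_tool", "payload": {"plan": "110 0 0 12 -0.146;110 0 0 12 -0.146;110 0 0 12 -0.146;110 0 0 12 -0.146;110 0 0 12 -0.146;110 25 5 15 0;110 26 5 15 0;110 0 0 0 0;110 0 0 0 0"}}

```text
clock: 6.65
position: [0.4665, 0.2122, 0.1721]
ee_rot: [0.973, 0.232, -0.002, 0.0]
contact_force: [0.0, 0.3, 1.2]
gripper_width: 0.568
grip_force: 0.0
```

```bash
python3 - <<'E'
from h import *
st=monitor.read_state();M=R.from_quat(st['ee_rot']).as_matrix();print(st['position'],M.round(3).tolist(),st['gripper_width'])
t=M.T@(np.array([.4648,.2184,.092])-st['position'])*1000;print('tool delta',t.round(1),'yaw',np.degrees(np.arctan2(M[1,0],M[0,0])))
E
```

```text
[0.46654409 0.21223382 0.17209837] [[0.892, 0.452, -0.003], [0.452, -0.892, -0.001], [-0.003, -0.0, -1.0]] 0.5682156532600731
tool delta [ 1.5 -6.3 80.1] yaw 26.878192706202956
```

Request:
{"api": "servo_tool", "payload": {"plan": "110 1 -6 20 0;110 0 0 30 0;110 0 0 30 0;110 0 0 0 0;255 0 0 0 0;255 0 0 0 0;255 0 0 0 0;255 0 0 0 0"}}

```text
clock: 7.45
position: [0.4665, 0.2201, 0.0959]
ee_rot: [0.972, 0.234, 0.002, 0.0]
contact_force: [-0.3, -1.8, 6.4]
gripper_width: 0.225
grip_force: 59.1
```

```bash
python3 - <<'E'
from h import *
st=monitor.read_state();print(st['position'],st['gripper_width'],st['grip_force'],st['contact_force'])
E
```

```text
[0.46652694 0.22007363 0.09590051] 0.22481816177757893 59.1134512424469 [-0.32967728 -1.77474427  6.35364899]
```

Request:
{"api": "servo_tool", "payload": {"plan": "255 0 0 -10 0;255 0 0 -30 0;255 0 0 -30 0;255 -20 0 -30 0;255 -30 0 -20 0;255 0 0 0 0;255 0 0 0 0"}}

```text
clock: 8.15
position: [0.4205, 0.1971, 0.2143]
ee_rot: [0.972, 0.234, 0.001, -0.0]
contact_force: [0.1, -0.4, -1.9]
gripper_width: 0.226
grip_force: 58.5
```

```bash
python3 - <<'E'
from h import *
im,d,P,st=grab('wrist','pics/w6.png');M=R.from_quat(st['ee_rot']).as_matrix()
print(st['position'],st['gripper_width'],st['grip_force'],st['contact_force'])
im2,d2,P2,_=grab('scene')
for n in ('wedge',):
  for c,PP in (('wrist',P),('scene',P2)):
    for r in silhouettes(n,c)[:1]:
        q=(PP[r['region']]-st['position'])@M; print(c,r['p'],np.round(r['rect']),np.nanpercentile(q,[2,50,98],axis=0).round(3).tolist())
        u,v,w,h=map(int,r['rect'])
        if c=='scene': u=min(max(u,40),600);v=min(max(v,40),360);cr=im2[v-40:v+40,u-40:u+40]
a=cv2.resize(im,(640,400))[:,:,::-1];b=cv2.resize(cr[:,:,::-1],(400,400),interpolation=cv2.INTER_CUBIC)
cv2.imwrite('pics/w6c.png',cv2.resize(np.hstack([a[:,120:520],b]),(800,400)))
E
```

```text
[0.42051575 0.19709412 0.21432789] 0.22639773515988595 58.510900139808655 [ 0.11525748 -0.40684193 -1.93875179]
wrist 0.97 [325. 264.  78.  98.] [[-0.009, -0.019, -0.023], [0.008, 0.001, -0.002], [0.018, 0.021, 0.027]]
scene 0.65 [284. 246.  24.  32.] [[-0.019, -0.022, -0.016], [-0.006, -0.007, 0.028], [0.081, 0.169, 0.211]]
```

View pics/w6c.png

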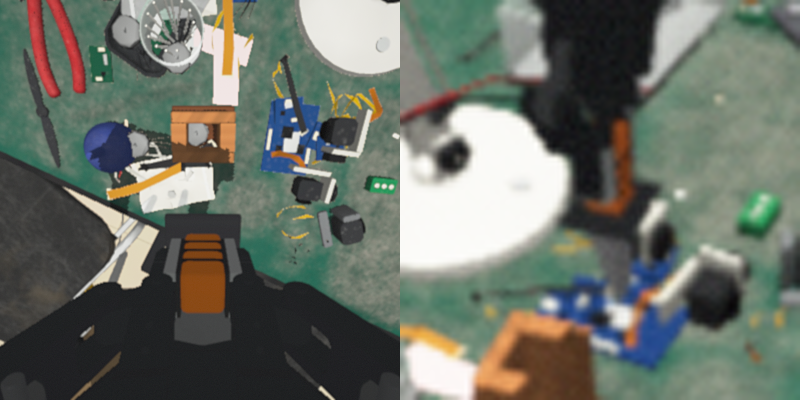

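```bash
python3 - <<'E'
from h import *
im2,d2,P,st=grab('scene');M=R.from_quat(st['ee_rot']).as_matrix()
q=(P-st['position'])@M*1000
for a,b in ((24,30),(30,36),(36,44),(44,54),(54,64),(64,74),(74,84),(84,92)):
    t=q[(q[...,2]>a)&(q[...,2]<b)&(abs(q[...,0])<28)&(abs(q[...,1])<28)]
    if len(t): print(a,b,len(t),np.percentile(t[:,:2],[3,50,97],axis=0).round(1).tolist())
E
```

```text
24 30 111 [[-19.7, -22.1], [-7.4, -10.0], [18.9, 20.2]]
30 36 3 [[-19.0, -19.4], [-17.9, -13.5], [-17.8, 10.5]]
36 44 4 [[-4.2, -9.4], [0.5, -8.7], [6.2, -8.2]]
44 54 18 [[-5.8, -10.4], [-1.6, -8.0], [6.6, -0.7]]
54 64 17 [[-6.4, -10.6], [-4.5, -7.5], [3.2, 8.9]]
64 74 16 [[-6.9, -9.9], [-5.4, -6.3], [1.1, 6.1]]
74 84 11 [[-6.4, -11.2], [-5.3, -7.8], [-2.5, 6.6]]
84 92 2 [[-4.4, 1.4], [-4.2, 4.2], [-4.0, 6.9]]
```

The wedge is held with its bevel toward tool +x, flat back at x=-6 and tip 85 mm below the TCP. I'll carry it to the cradle, keeping clear of the lamp.

Request:
{"api": "servo_tool", "payload": {"plan": "255 0 0 -12 0.146;255 0 0 -12 0.146;255 0 0 -12 0.146;255 0 0 -12 0.146;255 0 0 -12 0.146;255 15 44 0 0;255 15 44 0 0;255 15 44 0 0;255 15 44 0 0;255 15 44 0 0;255 15 44 0 0;255 15 44 0 0"}}

```text
clock: 9.6
position: [0.4432, -0.1295, 0.2725]
ee_rot: [0.992, -0.129, -0.0, -0.0]
contact_force: [-0.3, 0.8, -0.4]
gripper_width: 0.226
grip_force: 58.9
```

Request:
{"api": "servo_tool", "payload": {"plan": "255 15 44 0 0;255 0 0 0 0;255 0 0 0 0"}}

```text
clock: 9.9
position: [0.4464, -0.1747, 0.2722]
ee_rot: [0.992, -0.13, -0.001, -0.001]
contact_force: [0.2, -0.4, -0.9]
gripper_width: 0.225
grip_force: 59.1
```

```bash
cat >> h.py <<'E'
O=np.array([.5487,-.2096,.1359]);F=np.array([.966,-.257,0]);Y=np.array([.257,.966,0]);Z=-.5*F+[0,0,.866];X=.866*F+[0,0,.5]
def uvh(st=None):
    "TCP in (u,y,h) mm; tip back at u-6, front u-4, tip height h-85.5"
    st=st or monitor.read_state();M=R.from_quat(st['ee_rot']).as_matrix()
    e=(st['position']-O)*1000;f=st['contact_force']
    return dict(u=round(e@F,1),y=round(e@Y,1),tip=round(e[2]-85.5,1),yaw=round(np.arctan2(M[1,0],M[0,0]),3),Fu=round(f@F,1),Fy=round(f@Y,1),Fz=round(f[2],1),t=st['clock'])
def opening(P):
    H=(P-O)@np.stack([X,Y,Z],1)*1000;r=[]
    for y in (-48,-30,30,48):
        s=(abs(H[...,1]-y)<6)&(H[...,0]>15)&(H[...,0]<50)&(H[...,2]<-6)&(H[...,2]>-25)
        t=H[s][:,0];r.append((len(t),round(float(np.median(t)),1) if len(t) else None))
    return r
E
python3 - <<'E'
from h import *
a,im,d,P,st=bar('wrist','pics/w7.png');print(a,uvh(st),opening(P),'closed',opening(np.load('w4P.npy')))
E
```

```text
0.25251623660184225 {'u': np.float64(-107.8), 'y': np.float64(7.4), 'tip': np.float64(50.8), 'yaw': np.float64(-0.26), 'Fu': np.float64(0.3), 'Fy': np.float64(-0.3), 'Fz': np.float64(-0.9), 't': 9.9} [(119, 24.0), (124, 24.1), (124, 23.9), (118, 23.7)] closed [(537, 24.1), (591, 24.2), (620, 24.1), (549, 23.8)]
```

Request:
{"api": "servo_tool", "payload": {"plan": "255 38 -10 0 0;255 39 -10 0 0;255 38 -9 0 0;255 0 0 20 0;255 0 0 15 0;255 0 0 0 0;255 0 0 0 0"}}

```text
clock: 10.65
position: [0.5645, -0.1744, 0.2378]
ee_rot: [0.992, -0.128, -0.001, -0.0]
contact_force: [-0.7, -1.1, -1.2]
gripper_width: 0.224
grip_force: 59.2
```

```bash
python3 - <<'E'
from h import *
im,d,P,st=grab('wrist','pics/w8.png');print(uvh(st),st['joint_pos'].round(2))
im2,d2,P2,_=grab('scene')
M=R.from_quat(st['ee_rot']).as_matrix()
for PP in (P2,):
    q=(PP-st['position'])@M*1000
    for a,b in ((24,34),(36,46),(46,56),(56,66),(66,76),(76,86)):
        t=q[(q[...,2]>a)&(q[...,2]<b)&(abs(q[...,0])<22)&(abs(q[...,1])<22)]
        if len(t): print(a,b,len(t),np.percentile(t[:,:2],[3,50,97],axis=0).round(1).tolist())
E
```

```text
{'u': np.float64(6.2), 'y': np.float64(38.1), 'tip': np.float64(16.4), 'yaw': np.float64(-0.257), 'Fu': np.float64(-0.4), 'Fy': np.float64(-1.2), 'Fz': np.float64(-1.2), 't': 10.65} [-0.43 -0.02  1.7   0.    1.46  1.4 ]
24 34 54 [[-20.3, -21.6], [-9.3, -8.5], [17.6, 19.7]]
36 46 15 [[-8.2, -12.2], [-5.1, -3.8], [1.0, 9.1]]
46 56 17 [[-8.1, -12.0], [-4.1, -5.5], [7.3, 6.1]]
56 66 17 [[-8.8, -10.3], [-4.1, -5.8], [2.9, 6.2]]
66 76 14 [[-7.1, -10.6], [-3.8, -2.1], [1.0, 8.9]]
76 86 14 [[-9.3, -11.2], [-4.7, -2.7], [-2.8, 6.7]]
```

View pics/w8.png

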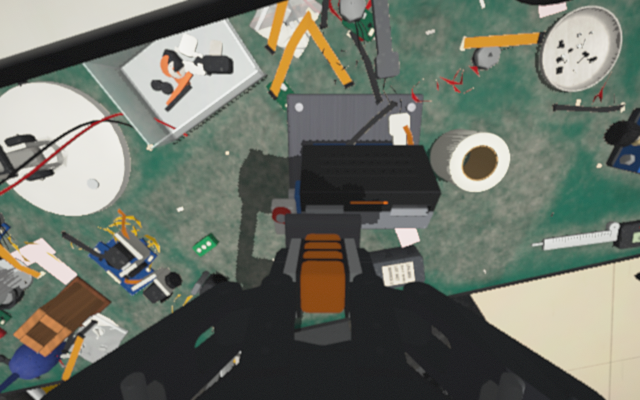

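Request:
{"api": "servo_tool", "payload": {"plan": "255 2 2 7 0;255 0 0 7 0;255 0 0 0 0;255 0 0 0 0"}}

```text
clock: 11.15
position: [0.5663, -0.1777, 0.2238]
ee_rot: [0.992, -0.129, -0.0, -0.0]
contact_force: [0.0, -0.0, -1.4]
gripper_width: 0.222
grip_force: 59.2
```

```bash
python3 - <<'E'
from h import *
print(uvh())
E
```

```text
{'u': np.float64(8.8), 'y': np.float64(35.3), 'tip': np.float64(2.4), 'yaw': np.float64(-0.259), 'Fu': np.float64(0.0), 'Fy': np.float64(-0.0), 'Fz': np.float64(-1.4), 't': 11.15}
```

Request:
{"api": "servo_tool", "payload": {"plan": "255 0 0 3 0;255 0 0 3 0;255 0 0 0 0;255 0 0 0 0"}}

```text
clock: 11.55
position: [0.5665, -0.1777, 0.2181]
ee_rot: [0.992, -0.129, -0.0, -0.0]
contact_force: [-0.6, 0.0, -0.9]
gripper_width: 0.225
grip_force: 59.2
```

```bash
python3 - <<'E'
from h import *
print(uvh())
E
```

```text
{'u': np.float64(9.0), 'y': np.float64(35.4), 'tip': np.float64(-3.3), 'yaw': np.float64(-0.258), 'Fu': np.float64(-0.6), 'Fy': np.float64(-0.1), 'Fz': np.float64(-0.9), 't': 11.55}
```

Request:
{"api": "servo_tool", "payload": {"plan": "255 0 0 3 0;255 0 0 3 0;255 0 0 0 0;255 0 0 0 0"}}

```text
clock: 11.95
position: [0.5663, -0.1777, 0.2119]
ee_rot: [0.992, -0.129, -0.0, -0.0]
contact_force: [-0.2, 0.3, -1.7]
gripper_width: 0.227
grip_force: 59.3
```

```bash
python3 - <<'E'
from h import *
im,d,P,st=grab('wrist');print(uvh(st),opening(P))
E
```

```text
{'u': np.float64(8.8), 'y': np.float64(35.4), 'tip': np.float64(-9.5), 'yaw': np.float64(-0.258), 'Fu': np.float64(-0.3), 'Fy': np.float64(0.2), 'Fz': np.float64(-1.7), 't': 11.95} [(302, 24.1), (300, 24.2), (289, 24.1), (293, 23.8)]
```

Request:
{"api": "servo_tool", "payload": {"plan": "255 0 0 3 0;255 0 0 3 0;255 0 0 0 0;255 0 0 0 0"}}

```text
clock: 12.4
position: [0.5665, -0.1777, 0.2084]
ee_rot: [0.992, -0.129, -0.0, 0.0]
contact_force: [-4.9, 2.2, 7.6]
gripper_width: 0.225
grip_force: 60.6
```

```bash
python3 - <<'E'
from h import *
im,d,P,st=grab('wrist');print(uvh(st),opening(P))
E
```

```text
{'u': np.float64(9.0), 'y': np.float64(35.4), 'tip': np.float64(-13.0), 'yaw': np.float64(-0.258), 'Fu': np.float64(-5.3), 'Fy': np.float64(0.9), 'Fz': np.float64(7.6), 't': 12.4} [(306, 24.0), (310, 24.2), (310, 24.2), (308, 24.1)]
```

Request:
{"api": "servo_tool", "payload": {"plan": "255 2 0 0 0;255 2 0 0 0;255 0 0 0 0;255 0 0 0 0"}}

```text
clock: 12.85
position: [0.5698, -0.1785, 0.2081]
ee_rot: [0.992, -0.129, -0.001, -0.0]
contact_force: [-5.8, 1.4, 7.4]
gripper_width: 0.222
grip_force: 60.7
```

```bash
python3 - <<'E'
from h import *
im,d,P,st=grab('wrist');print(uvh(st),opening(P))
E
```

```text
{'u': np.float64(12.4), 'y': np.float64(35.4), 'tip': np.float64(-13.3), 'yaw': np.float64(-0.258), 'Fu': np.float64(-5.9), 'Fy': np.float64(-0.2), 'Fz': np.float64(7.4), 't': 12.85} [(314, 23.9), (312, 24.3), (298, 24.5), (313, 24.3)]
```

```bash
cat >> h.py <<'E'
def collar(P,im,st):
    "tilt of wedge in tool frame (deg, + = tip toward +x tool)"
    M=R.from_quat(st['ee_rot']).as_matrix();q=(P-st['position'])@M*1000
    hsv=cv2.cvtColor(im[:,:,::-1].copy(),cv2.COLOR_BGR2HSV);og=(hsv[...,0]<22)&(hsv[...,1]>120)
    s=(abs(q[...,2]-26)<13)&(abs(q[...,1])<19)&(q[...,0]>10)&(q[...,0]<24)&~og
    t=q[s];c=np.median(t,0);t=t[abs(t[:,2]-c[2])<7];A=np.c_[t[:,0],t[:,1],np.ones(len(t))]
    k=np.linalg.lstsq(A,t[:,2],rcond=None)[0];o=q[og&(abs(q[...,1])<14)&(abs(q[...,0])<16)&(abs(q[...,2])<30)]
    ko=np.polyfit(o[:,2],o[:,0],1) if len(o)>30 else [0,0]
    return dict(n=len(t),xmax=round(float(np.percentile(t[:,0],98)),1),z=round(float(c[2]),1),tilt=round(-np.degrees(np.arctan(k[0])),1),tilt_y=round(np.degrees(np.arctan(k[1])),1),handle_n=len(o),hz=o[:,2].min().round(1),hslope=round(np.degrees(np.arctan(ko[0])),1))
E
python3 - <<'E'
from h import *
im,d,P,st=grab('wrist','pics/w9.png');print(uvh(st),opening(P),collar(P,im,st))
# reference from w8 (pre-contact): pose then
P=None
E
```

```text
{'u': np.float64(12.4), 'y': np.float64(35.4), 'tip': np.float64(-13.3), 'yaw': np.float64(-0.258), 'Fu': np.float64(-6.5), 'Fy': np.float64(-0.2), 'Fz': np.float64(8.0), 't': 12.9} [(313, 24.0), (313, 24.3), (309, 24.5), (316, 24.3)] {'n': 898, 'xmax': 17.2, 'z': 25.5, 'tilt': np.float64(-13.0), 'tilt_y': np.float64(-0.3), 'handle_n': 3150, 'hz': np.float64(-24.1), 'hslope': np.float64(11.6)}
```

View pics/w9.png

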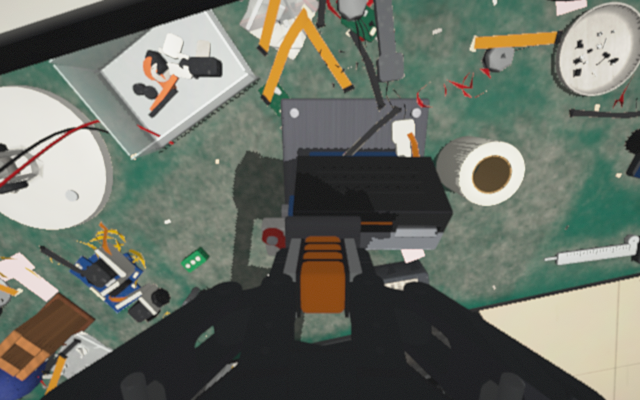

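Request:
{"api": "servo_tool", "payload": {"plan": "255 -2 0 0 0;255 -3 0 0 0;255 -4 0 0 0;255 -5 0 0 0;255 -5 0 1 0;255 0 0 0 0"}}

```text
clock: 13.55
position: [0.5544, -0.1746, 0.2077]
ee_rot: [0.992, -0.129, 0.004, 0.001]
contact_force: [5.4, -1.6, 3.9]
gripper_width: 0.226
grip_force: 59.7
```

```bash
python3 - <<'E'
from h import *
im,d,P,st=grab('wrist');print(uvh(st),opening(P),collar(P,im,st))
E
```

```text
{'u': np.float64(-3.5), 'y': np.float64(35.2), 'tip': np.float64(-13.7), 'yaw': np.float64(-0.258), 'Fu': np.float64(5.7), 'Fy': np.float64(-0.2), 'Fz': np.float64(3.9), 't': 13.55} [(306, 23.9), (299, 24.2), (302, 24.5), (304, 24.3)] {'n': 1479, 'xmax': 23.8, 'z': 23.0, 'tilt': np.float64(1.6), 'tilt_y': np.float64(0.1), 'handle_n': 3379, 'hz': np.float64(-24.4), 'hslope': np.float64(18.0)}
```

Request:
{"api": "servo_tool", "payload": {"plan": "255 -5 0 0 0;255 -6 0 1 0;255 -6 0 1 0;255 -6 0 2 0;255 -5 0 2 0;255 0 0 0 0"}}

```text
clock: 14.2
position: [0.5268, -0.1673, 0.2012]
ee_rot: [0.992, -0.129, 0.003, 0.001]
contact_force: [5.3, -0.2, 4.3]
gripper_width: 0.225
grip_force: 59.3
```

```bash
python3 - <<'E'
from h import *
im,d,P,st=grab('wrist');print(uvh(st),opening(P),collar(P,im,st))
E
```

```text
{'u': np.float64(-32.1), 'y': np.float64(35.2), 'tip': np.float64(-20.2), 'yaw': np.float64(-0.258), 'Fu': np.float64(5.2), 'Fy': np.float64(1.2), 'Fz': np.float64(4.3), 't': 14.2} [(299, 24.0), (297, 24.3), (297, 24.4), (297, 24.4)] {'n': 595, 'xmax': 23.8, 'z': 20.1, 'tilt': np.float64(25.7), 'tilt_y': np.float64(0.0), 'handle_n': 2886, 'hz': np.float64(-25.5), 'hslope': np.float64(32.5)}
```

Request:
{"api": "servo_tool", "payload": {"plan": "255 -5 0 3 0;255 0 0 0 0;255 1.5 0 2.6 0;255 1.5 0 2.6 0;255 1.5 0 2.6 0;255 1.5 0 2.6 0;255 0 0 0 0;255 0 0 0 0"}}

```text
clock: 15.05
position: [0.5272, -0.1676, 0.1876]
ee_rot: [0.992, -0.129, 0.001, 0.001]
contact_force: [2.1, -0.2, 6.8]
gripper_width: 0.23
grip_force: 60.0
```

```bash
cat >> h.py <<'E'
def look():
    im,d,P,st=grab('wrist');u=uvh(st);print({k:float(v) for k,v in u.items()});print(opening(P),collar(P,im,st),'grip',st['gripper_width'])
    H=(st['position']-O)@np.stack([X,Y,Z],1)*1000;print('TCP housing',H.round(1))
E
python3 -c "from h import *;look()"
```

```text
{'u': -31.6, 'y': 35.0, 'tip': -33.8, 'yaw': -0.258, 'Fu': 2.1, 'Fy': 0.4, 'Fz': 6.8, 't': 15.05}
[(340, 23.7), (341, 24.5), (350, 26.4), (349, 26.8)] {'n': 530, 'xmax': 23.7, 'z': 20.1, 'tilt': np.float64(30.2), 'tilt_y': np.float64(0.2), 'handle_n': 2755, 'hz': np.float64(-25.5), 'hslope': np.float64(34.7)} grip 0.2299685471839495
TCP housing [-1.5 35.  60.6]
```

Request:
{"api": "servo_tool", "payload": {"plan": "255 1.5 0 2.6 0;255 1.5 0 2.6 0;255 0 0 0 0;255 0 0 0 0"}}

```text
clock: 15.5
position: [0.5301, -0.1684, 0.1824]
ee_rot: [0.992, -0.129, 0.001, 0.001]
contact_force: [2.5, 0.3, 8.0]
gripper_width: 0.227
grip_force: 60.0
```

```bash
python3 -c "from h import *;look()"
```

```text
{'u': -28.6, 'y': 35.1, 'tip': -39.0, 'yaw': -0.258, 'Fu': 2.3, 'Fy': 1.0, 'Fz': 8.0, 't': 15.5}
[(348, 23.4), (363, 24.7), (382, 28.1), (381, 28.9)] {'n': 536, 'xmax': 23.7, 'z': 20.1, 'tilt': np.float64(29.8), 'tilt_y': np.float64(0.1), 'handle_n': 2761, 'hz': np.float64(-25.9), 'hslope': np.float64(34.3)} grip 0.22748698212088683
TCP housing [-1.5 35.1 54.6]
```

Request:
{"api": "servo_tool", "payload": {"plan": "255 -5 0 -8.7 0;255 -10 0 -17.3 0;255 -10 0 -17.3 0;255 0 23 0 0;255 0 24 0 0;255 0 24 0 0;255 0 0 0 0;255 0 0 0 0"}}

```text
clock: 16.35
position: [0.4853, -0.2295, 0.2221]
ee_rot: [0.992, -0.129, -0.002, -0.001]
contact_force: [-0.5, -0.8, -0.4]
gripper_width: 0.222
grip_force: 58.9
```

```bash
python3 -c "from h import *;look()"
```

```text
{'u': -56.1, 'y': -35.5, 'tip': 0.7, 'yaw': -0.259, 'Fu': -0.3, 'Fy': -0.9, 'Fz': -0.4, 't': 16.35}
[(225, 23.3), (227, 24.5), (242, 28.1), (232, 28.8)] {'n': 523, 'xmax': 23.8, 'z': 20.2, 'tilt': np.float64(31.2), 'tilt_y': np.float64(-0.1), 'handle_n': 2726, 'hz': np.float64(-26.0), 'hslope': np.float64(36.0)} grip 0.22181387320741527
TCP housing [ -5.5 -35.5 102.7]
```

Request:
{"api": "servo_tool", "payload": {"plan": "255 4.8 0.5 -2.7 0;255 0 0 0 0;255 4 0 7 0;255 5 0 8.6 0;255 5 0 8.6 0;255 0 0 0 0;255 0 0 0 0"}}

```text
clock: 17.1
position: [0.5036, -0.2346, 0.2005]
ee_rot: [0.992, -0.129, -0.002, -0.001]
contact_force: [-2.7, 1.6, -2.9]
gripper_width: 0.229
grip_force: 59.1
```

```bash
python3 -c "from h import *;look()"
```

```text
{'u': -37.2, 'y': -35.7, 'tip': -20.9, 'yaw': -0.258, 'Fu': -3.0, 'Fy': 0.9, 'Fz': -2.9, 't': 17.1}
[(299, 24.4), (300, 25.4), (317, 28.2), (309, 28.8)] {'n': 521, 'xmax': 23.8, 'z': 20.3, 'tilt': np.float64(31.1), 'tilt_y': np.float64(0.1), 'handle_n': 2728, 'hz': np.float64(-26.1), 'hslope': np.float64(34.9)} grip 0.22929119879501036
TCP housing [  0.1 -35.7  74.6]
```

Request:
{"api": "servo_tool", "payload": {"plan": "255 2 0 5 0;255 2.5 0 4.3 0;255 2.5 0 4.3 0;255 2.5 0 4.3 0;255 2.5 0 4.3 0;255 0 0 0 0;255 0 0 0 0"}}

```text
clock: 17.85
position: [0.5155, -0.2382, 0.1795]
ee_rot: [0.992, -0.129, -0.001, -0.0]
contact_force: [-4.7, 1.2, -4.7]
gripper_width: 0.225
grip_force: 58.9
```

```bash
python3 -c "from h import *;look()"
```

```text
{'u': -24.7, 'y': -36.2, 'tip': -41.9, 'yaw': -0.258, 'Fu': -4.9, 'Fy': -0.0, 'Fz': -4.7, 't': 17.85}
[(405, 32.5), (406, 31.8), (399, 28.8), (388, 27.6)] {'n': 517, 'xmax': 23.7, 'z': 20.3, 'tilt': np.float64(31.0), 'tilt_y': np.float64(0.2), 'handle_n': 2721, 'hz': np.float64(-25.8), 'hslope': np.float64(34.7)} grip 0.2253547497256632
TCP housing [  0.4 -36.2  50.1]
```

Request:
{"api": "servo_tool", "payload": {"plan": "255 -8 0 -13.9 0;255 -9 0 -15.6 0;255 -9 0 -15.6 0;255 0 -24 0 0;255 0 -24 0 0;255 0 -24 0 0;255 0 0 0 0;255 9 0 15.6 0;255 9 0 15.6 0;255 0 0 0 0;255 0 0 0 0"}}

```text
clock: 19.0
position: [0.5274, -0.1673, 0.1948]
ee_rot: [0.992, -0.129, 0.001, 0.0]
contact_force: [-1.3, 0.2, -1.5]
gripper_width: 0.228
grip_force: 59.5
```

```bash
python3 -c "from h import *;look()"
```

```text
{'u': -31.5, 'y': 35.4, 'tip': -26.6, 'yaw': -0.259, 'Fu': -1.4, 'Fy': -0.1, 'Fz': -1.5, 't': 19.0}
[(329, 32.6), (336, 32.1), (327, 29.7), (322, 28.9)] {'n': 523, 'xmax': 23.7, 'z': 20.3, 'tilt': np.float64(30.3), 'tilt_y': np.float64(-0.1), 'handle_n': 2740, 'hz': np.float64(-26.3), 'hslope': np.float64(34.4)} grip 0.22782528205672145
TCP housing [ 2.2 35.4 66.8]
```

Request:
{"api": "servo_tool", "payload": {"plan": "255 2.5 0 4.3 0;255 2.5 0 4.3 0;255 2.5 0 4.3 0;255 0 0 0 0;255 0 0 0 0"}}

```text
clock: 19.55
position: [0.5334, -0.1686, 0.1808]
ee_rot: [0.992, -0.129, -0.001, -0.0]
contact_force: [-3.9, 0.8, -2.8]
gripper_width: 0.227
grip_force: 59.2
```

```bash
python3 -c "from h import *;look()"
```

```text
{'u': -25.3, 'y': 35.7, 'tip': -40.6, 'yaw': -0.258, 'Fu': -3.9, 'Fy': -0.2, 'Fz': -2.8, 't': 19.55}
[(410, 32.2), (405, 32.3), (399, 31.4), (389, 30.9)] {'n': 528, 'xmax': 23.8, 'z': 20.0, 'tilt': np.float64(30.6), 'tilt_y': np.float64(0.0), 'handle_n': 2743, 'hz': np.float64(-25.9), 'hslope': np.float64(33.5)} grip 0.2268988854581802
TCP housing [ 0.5 35.7 51.5]
```

Request:
{"api": "servo_tool", "payload": {"plan": "255 2.5 0 4.3 0;255 2.5 0 4.3 0;255 0.5 0 1 0;255 0 0 0 0;255 0 0 0 0"}}

```text
clock: 20.1
position: [0.539, -0.1698, 0.1717]
ee_rot: [0.992, -0.129, -0.001, -0.0]
contact_force: [-5.1, 1.5, -2.0]
gripper_width: 0.221
grip_force: 59.5
```

```bash
python3 -c "from h import *;look()"
```

```text
{'u': -19.6, 'y': 35.9, 'tip': -49.7, 'yaw': -0.258, 'Fu': -5.4, 'Fy': 0.1, 'Fz': -2.0, 't': 20.1}
[(443, 31.7), (453, 32.5), (464, 34.5), (461, 35.0)] {'n': 531, 'xmax': 23.8, 'z': 20.2, 'tilt': np.float64(30.5), 'tilt_y': np.float64(-0.1), 'handle_n': 2739, 'hz': np.float64(-25.9), 'hslope': np.float64(33.3)} grip 0.22141388768282458
TCP housing [ 0.9 35.9 40.8]
```

Request:
{"api": "servo_tool", "payload": {"plan": "255 -9 0 -15.6 0;255 -9 0 -15.6 0;255 -9 0 -15.6 0;255 0 24 0 0;255 0 24 0 0;255 0 24 0 0;255 0 0 0 0;255 9 0 15.6 0;255 9 0 15.6 0;255 6 0 10.4 0;255 0 0 0 0;255 0 0 0 0"}}

```text
clock: 21.35
position: [0.5179, -0.2382, 0.1764]
ee_rot: [0.992, -0.129, -0.001, -0.0]
contact_force: [-3.3, 2.1, -2.4]
gripper_width: 0.225
grip_force: 59.2
```

```bash
python3 -c "from h import *;look()"
```

```text
{'u': -22.4, 'y': -35.5, 'tip': -45.0, 'yaw': -0.258, 'Fu': -3.7, 'Fy': 1.2, 'Fz': -2.4, 't': 21.35}
[(425, 32.7), (422, 33.3), (432, 34.5), (431, 34.7)] {'n': 527, 'xmax': 23.8, 'z': 20.1, 'tilt': np.float64(30.8), 'tilt_y': np.float64(-0.0), 'handle_n': 2733, 'hz': np.float64(-26.1), 'hslope': np.float64(34.3)} grip 0.22464054185819327
TCP housing [  0.8 -35.5  46.3]
```

Request:
{"api": "servo_tool", "payload": {"plan": "255 1 0 1.7 0;255 0 0 0 0;255 -9 0 -15.6 0;255 -9 0 -15.6 0;255 -9 0 -15.6 0;255 -5 0 -30 0;255 -20 0 -25 0;255 0 0 0 0;255 0 0 0 0"}}

```text
clock: 22.3
position: [0.4698, -0.2264, 0.279]
ee_rot: [0.992, -0.129, 0.003, 0.001]
contact_force: [0.2, 0.3, -1.4]
gripper_width: 0.222
grip_force: 59.4
```

```bash
python3 - <<'E'
from h import *
look();st=monitor.read_state();M=R.from_quat(st['ee_rot']).as_matrix();print(st['position'])
im2,d2,P2,_=grab('scene');q=(P2-st['position'])@M*1000
for a in range(36,92,8):
    t=q[(q[...,2]>a)&(q[...,2]<a+8)&(abs(q[...,0]-25)<35)&(abs(q[...,1])<15)]
    if len(t): print(a,len(t),np.percentile(t[:,0],[3,50,97]).round(1).tolist())
v=np.array([.4308,.202])-st['position'][:2]
print('tool delta to pre-stand',(M.T@np.r_[v,0]*1000).round(1))
E
```

```text
{'u': -71.9, 'y': -36.5, 'tip': 57.6, 'yaw': -0.258, 'Fu': 0.1, 'Fy': 0.3, 'Fz': -1.4, 't': 22.3}
[(130, 33.7), (138, 33.9), (142, 34.5), (137, 34.3)] {'n': 521, 'xmax': 23.7, 'z': 20.1, 'tilt': np.float64(31.0), 'tilt_y': np.float64(0.0), 'handle_n': 2733, 'hz': np.float64(-25.8), 'hslope': np.float64(33.2)} grip 0.22243680621561307
TCP housing [  9.3 -36.5 159.8]
[ 0.46937668 -0.22606227  0.27725071]
36 3 [31.9, 35.7, 36.2]
44 7 [29.4, 32.7, 40.1]
52 9 [33.1, 35.3, 38.6]
60 11 [36.0, 38.6, 42.7]
68 5 [44.4, 47.1, 47.9]
tool delta to pre-stand [-146.6 -404.    -0.5]
```

Both ends are open about 10 mm. I'm returning to the stand, where the tilted blade will be set upright against the pocket wall.

Request:
{"api": "servo_tool", "payload": {"plan": "255 -16.3 -44.9 0 0;255 -16.3 -44.9 0 0;255 -16.3 -44.9 0 0;255 -16.3 -44.9 0 0;255 -16.3 -44.9 0 0;255 -16.3 -44.9 0 0;255 -16.3 -44.9 0 0;255 -16.3 -44.9 0 0;255 -16.3 -44.9 0 0;255 0 0 0 -0.146;255 0 0 0 -0.146;255 0 0 0 -0.146"}}

```text
clock: 23.6
position: [0.4298, 0.2032, 0.275]
ee_rot: [0.996, 0.094, -0.001, 0.0]
contact_force: [-1.2, -0.3, -1.0]
gripper_width: 0.226
grip_force: 59.7
```

Request:
{"api": "servo_tool", "payload": {"plan": "255 0 0 20 -0.146;255 0 0 20 -0.146;255 0 0 30 0;255 0 0 20 0;255 0 0 0 0;255 0 0 0 0"}}

```text
clock: 24.2
position: [0.4299, 0.2023, 0.1861]
ee_rot: [0.972, 0.234, -0.001, -0.0]
contact_force: [0.4, 0.6, -0.4]
gripper_width: 0.225
grip_force: 59.7
```

```bash
cat >> h.py <<'E'
P0=np.array([.4665,.2201,.0959])
def stand(fn=None):
    im,d,P,st=grab('wrist',fn);M=R.from_quat(st['ee_rot']).as_matrix()
    print('TCP->P0 tool mm',(M.T@(P0-st['position'])*1000).round(1),'yaw',np.degrees(np.arctan2(M[1,0],M[0,0])).round(1),'f tool',(M.T@st['contact_force']).round(1),'t',st['clock'],collar(P,im,st))
    return P,M,st
E
python3 - <<'E'
from h import *
P,M,st=stand('pics/w10.png')
im2,d2,P2,_=grab('scene');q=(P2-st['position'])@M*1000
for a in range(36,92,8):
    t=q[(q[...,2]>a)&(q[...,2]<a+8)&(abs(q[...,0]-25)<35)&(abs(q[...,1])<15)]
    if len(t): print(a,len(t),np.percentile(t[:,0],[3,50,97]).round(1).tolist())
E
```

```text
TCP->P0 tool mm [40.8  0.8 90.1] yaw 27.0 f tool [ 0.6 -0.4  0.4] t 24.2 {'n': 535, 'xmax': 23.8, 'z': 19.9, 'tilt': np.float64(30.5), 'tilt_y': np.float64(-0.1), 'handle_n': 2791, 'hz': np.float64(-26.1), 'hslope': np.float64(34.1)}
36 11 [27.3, 33.0, 38.7]
44 6 [33.2, 37.3, 41.4]
52 8 [35.5, 39.5, 43.5]
60 4 [43.1, 43.3, 45.5]
68 2 [46.1, 46.4, 46.6]
```

View pics/w10.png

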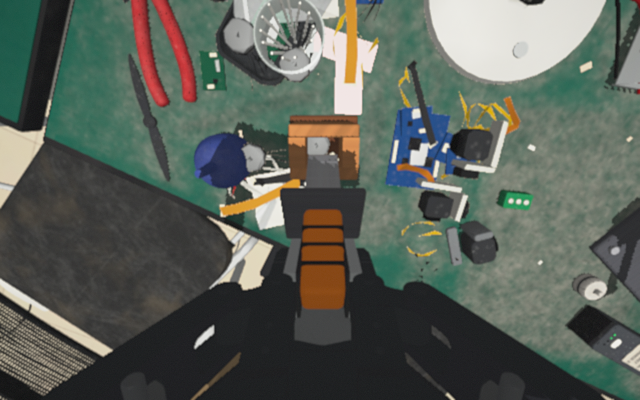

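Request:
{"api": "servo_tool", "payload": {"plan": "255 0 0 20 0;255 0 1 20 0;255 0 0 15 0;255 0 0 0 0;255 0 0 0 0"}}

```text
clock: 24.8
position: [0.431, 0.2016, 0.1327]
ee_rot: [0.972, 0.234, 0.0, -0.0]
contact_force: [-0.0, -0.8, -0.9]
gripper_width: 0.228
grip_force: 59.7
```

```bash
python3 -c "from h import *;stand()"
```

```text
TCP->P0 tool mm [40.  -0.4 36.8] yaw 27.0 f tool [-0.4  0.7  0.9] t 24.8 {'n': 538, 'xmax': 23.8, 'z': 20.1, 'tilt': np.float64(30.7), 'tilt_y': np.float64(-0.1), 'handle_n': 2787, 'hz': np.float64(-25.7), 'hslope': np.float64(33.5)}
```

Request:
{"api": "servo_tool", "payload": {"plan": "255 8 0 0 0;255 7 0 -2 0;255 7 0 -3 0;255 7 0 -2 0;255 0 0 0 0;255 0 0 0 0"}}

```text
clock: 25.45
position: [0.4561, 0.2143, 0.1392]
ee_rot: [0.972, 0.234, -0.001, 0.0]
contact_force: [-3.9, -2.7, 0.7]
gripper_width: 0.226
grip_force: 60.9
```

```bash
python3 -c "from h import *;stand()"
```

```text
TCP->P0 tool mm [12.  -0.4 43.3] yaw 27.0 f tool [-4.7  0.7 -0.7] t 25.45 {'n': 993, 'xmax': 23.8, 'z': 19.7, 'tilt': np.float64(17.7), 'tilt_y': np.float64(0.0), 'handle_n': 3302, 'hz': np.float64(-25.8), 'hslope': np.float64(27.9)}
```

Request:
{"api": "servo_tool", "payload": {"plan": "255 7 0 -2 0;255 7 0 -1 0;255 7 0 -1 0;255 4 0 0 0;255 0 0 0 0;255 0 0 0 0"}}

```text
clock: 26.1
position: [0.4778, 0.2255, 0.1423]
ee_rot: [0.972, 0.234, -0.002, 0.0]
contact_force: [-4.7, -2.6, -0.3]
gripper_width: 0.222
grip_force: 61.6
```

```bash
python3 -c "from h import *;stand()"
```

```text
TCP->P0 tool mm [-12.4  -0.3  46.5] yaw 27.0 f tool [-5.4  0.1  0.3] t 26.1 {'n': 1237, 'xmax': 20.1, 'z': 23.5, 'tilt': np.float64(-4.2), 'tilt_y': np.float64(0.0), 'handle_n': 3320, 'hz': np.float64(-25.1), 'hslope': np.float64(15.1)}
```

Request:
{"api": "servo_tool", "payload": {"plan": "255 -6 0 0 0;255 -6 0 -6 0;255 0 0 -6 0;255 0 0 0 0;255 0 0 0 0"}}

```text
clock: 26.65
position: [0.4687, 0.2207, 0.156]
ee_rot: [0.972, 0.234, 0.001, -0.0]
contact_force: [0.0, -0.2, -0.6]
gripper_width: 0.226
grip_force: 61.6
```

```bash
python3 - <<'E'
from h import *
P,M,st=stand('pics/w11.png')
Q=[]
for i in range(3):
    im2,d2,P2,_=grab('scene');Q.append((P2-st['position'])@M*1000)
q=np.concatenate(Q)
A=[]
for a in range(32,84,8):
    t=q[(q[...,2]>a)&(q[...,2]<a+8)&(abs(q[...,0])<25)&(abs(q[...,1])<8)]
    if len(t): A.append((a+4,np.median(t[:,0])));print(a,len(t),np.percentile(t[:,0],[3,50,97]).round(1).tolist())
A=np.array(A);print('back slope deg',np.degrees(np.arctan(np.polyfit(A[1:,0],A[1:,1],1)[0])))
q=(P-st['position'])@M*1000
for y in (-15,15):
    for x in range(-20,28,4):
        t=q[(abs(q[...,0]-x)<2)&(abs(q[...,1]-y)<4)&(q[...,2]>10)&(q[...,2]<45)]
        if len(t)>4: print(y,x,len(t),np.median(t[:,2]).round(1),end=' | ')
E
```

```text
TCP->P0 tool mm [-2.4 -0.5 60.1] yaw 27.0 f tool [-0.   0.2  0.6] t 26.65 {'n': 1238, 'xmax': 20.3, 'z': 23.4, 'tilt': np.float64(-2.7), 'tilt_y': np.float64(0.1), 'handle_n': 3331, 'hz': np.float64(-24.8), 'hslope': np.float64(15.3)}
40 5 [-2.9, -0.3, 8.1]
48 14 [-3.3, -2.8, 7.4]
56 20 [-4.1, -2.6, 4.5]
64 24 [-2.6, -1.4, 5.3]
72 21 [-3.4, -1.6, 1.5]
80 15 [-21.7, -1.1, 14.8]
back slope deg 3.13125612275021
-15 0 11 23.7 | -15 4 47 23.9 | -15 8 88 23.6 | -15 12 92 23.4 | -15 16 93 23.2 | -15 20 77 23.5 | 15 4 28 23.6 | 15 8 93 23.7 | 15 12 88 23.4 | 15 16 89 23.3 | 15 20 79 23.5 |
```

Request:
{"api": "servo_tool", "payload": {"plan": "255 -3 0 5 0;255 0 0 15 0;255 0 0 15 0;255 0 0 15 0;255 0 0 6 0;255 0 0 0 0;255 0 0 0 0"}}

```text
clock: 27.55
position: [0.4655, 0.2192, 0.0988]
ee_rot: [0.972, 0.234, -0.0, -0.0]
contact_force: [1.3, -0.3, -1.3]
gripper_width: 0.222
grip_force: 61.9
```

```bash
python3 -c "from h import *;stand()"
```

```text
TCP->P0 tool mm [ 1.3 -0.3  2.9] yaw 27.0 f tool [1.  0.9 1.3] t 27.55 {'n': 1245, 'xmax': 20.2, 'z': 23.4, 'tilt': np.float64(-2.9), 'tilt_y': np.float64(-0.0), 'handle_n': 3314, 'hz': np.float64(-24.8), 'hslope': np.float64(15.2)}
```

Request:
{"api": "servo_tool", "payload": {"plan": "255 0 0 2 0;255 0 0 2 0;255 0 0 1 0;255 0 0 0 0;255 0 0 0 0"}}

```text
clock: 28.1
position: [0.466, 0.2193, 0.0959]
ee_rot: [0.972, 0.234, 0.0, 0.0]
contact_force: [-3.1, -0.8, 8.1]
gripper_width: 0.221
grip_force: 63.1
```

```bash
python3 -c "from h import *;stand()"
```

```text
TCP->P0 tool mm [ 0.8 -0.4 -0. ] yaw 27.0 f tool [-3.1 -0.7 -8.1] t 28.1 {'n': 1299, 'xmax': 20.2, 'z': 23.4, 'tilt': np.float64(-9.0), 'tilt_y': np.float64(-0.0), 'handle_n': 3325, 'hz': np.float64(-25.2), 'hslope': np.float64(15.0)}
```

Request:
{"api": "servo_tool", "payload": {"plan": "110 0 0 0 0;110 0 0 0 0;110 0 0 0 0;110 0 0 -10 0;110 0 0 -30 0;110 0 0 -40 0;110 -25 0 -40 0;110 -25 0 -40 0;110 0 0 0 0"}}

```text
clock: 29.05
position: [0.4223, 0.1967, 0.2624]
ee_rot: [0.972, 0.234, 0.007, -0.0]
contact_force: [1.0, 0.6, 1.1]
gripper_width: 0.566
grip_force: 0.0
```

```bash
python3 - <<'E'
from h import *
im,d,P,st=grab('wrist','pics/w12.png');print(st['position'],st['clock'])
for n in ('wedge','stand'):
    for r in silhouettes(n,'wrist')[:1]:
        q=P[r['region']]; q=q[~np.isnan(q[:,0])];print(n,r['p'],np.percentile(q[:,2],[2,98]).round(4))
        for lo,hi in ((.112,.128),(.067,.076),(.058,.067)):
            t=q[(q[:,2]>lo)&(q[:,2]<hi)]
            if len(t)>20:
                k=cv2.minAreaRect((t[:,:2]*1000).astype('float32'));print(lo,len(t),np.round(t[:,2].mean(),4),np.round(k[0],1),np.round(k[1],1),round(k[2],1))
im,d,P,_=grab('top')
H=(P-O)@np.stack([X,Y,Z],1)*1000
hsv=cv2.cvtColor(im[:,:,::-1].copy(),cv2.COLOR_BGR2HSV)
red=((hsv[...,0]<8)|(hsv[...,0]>172))&(hsv[...,1]>150)&(abs(H[...,2]-6)<5)&(H[...,1]<80)&(H[...,1]>-60)
q=H[red];print('bar slope',len(q),np.arctan2(*(lambda v:(abs(v[0]),abs(v[1])))(np.linalg.svd(q-q.mean(0))[2][0])))
E
```

```text
[0.42232526 0.1967065  0.26235457] 29.05
stand 0.79 [0.0055 0.0676]
0.067 91 0.0677 [466.  218.7] [45.3 59.2] 27.1
0.058 784 0.0658 [466.4 218.8] [46.8 60. ] 27.3
bar slope 71 0.9148259224433033
```

View pics/w12.png

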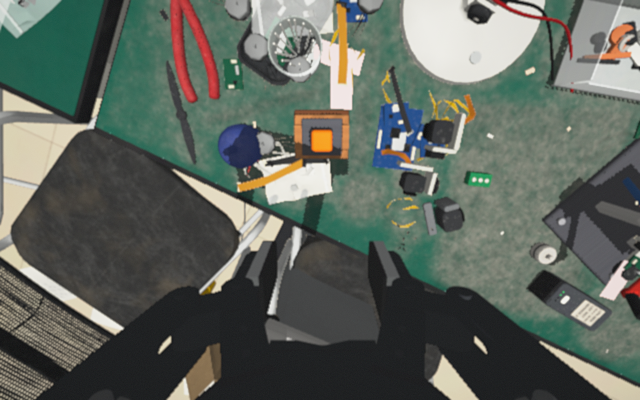

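The wedge is back in the stand at (320,138), upright and released, and the bar is still at its stop. I'll check the collar level and the final opening, then hand in.

```bash
python3 - <<'E'
from h import *
im,d,P,st=grab('wrist');e=(P-[.4648,.2184,0])*1000;a=np.radians(27)
x=e[...,0]*np.cos(a)+e[...,1]*np.sin(a);y=-e[...,0]*np.sin(a)+e[...,1]*np.cos(a)
m=(abs(x)<17)&(abs(y)<19)&((abs(x)>13)|(abs(y)>13))&(e[...,2]<90)
k=np.linalg.lstsq(np.c_[x[m],y[m],np.ones(m.sum())],e[...,2][m],rcond=None)[0];print('collar slope deg',np.degrees(np.arctan(k[:2])).round(1),'z',k[2].round(1))
ok=abs(k[2]-70.9)<2.5 and max(abs(k[:2]))<.08
im,d,P,_=grab('top');o=opening(P);print(o)
if ok: print(job.hand_in())
E
```

```text
collar slope deg [-0.2  0.1] z 71.2
[(10, 32.8), (8, 33.6), (10, 33.9), (9, 34.2)]
the job is handed in; nothing more can be done
None
```

The job is handed in: the red bar is at its stop (about 0.90 rad), the cover is open about 9–10 mm at both ends (at most about 4.5 mm apart on the way), and the wedge hangs level in its stand, released, at 29 s on the clock.

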